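# Sight the angle plate on the lidded jar and clamp it

## Robot

A 6-joint arm with a two-finger parallel gripper is mounted at the origin on a cart in front of the work surface, level with it; the furniture and walls round the work are solid. World frame = base frame: x ahead of the robot, y to its left, z up, the work surface at z = 0. Lengths are in m, angles in rad, forces in N, time in s.
With the tool pointing down it reaches from about 0.375 to 0.9 m from the base axis. Payload 3.1 kg.
Tool frame: the origin (TCP) lies between the finger pads; the fingertips stand 19 mm ahead of it and the grasp point (between the pads) is the TCP; z points along the fingers, y is the line along which they close (so a half turn about z gives the same grasp; the last joint's range is limited). The gripper opens to 87 mm and grips with 3 to 60 N. Pads are 19 mm wide; open, the fingers measure 117 mm over their backs; the gripper's body (75 mm by 190 mm) begins 51 mm behind the grasp point.
Start: joints at [-1.357, 0.527, 1.433, -0, 1.181, -0.178], TCP at [0.239, -0.578, 0.242] pointing down, gripper open.
Joint ranges: [-3.08, 3.08], [-0.75, 2.2], [0.22, 2.44], [-1.43, 4.57], [0, 2.65], [-2.85, 2.85]. Speed limits (rad/s): [2.79, 2.79, 3.14, 3.14, 3.14, 3.14].

## Interface

Orientations are given as a 3x3 rotation matrix whose columns are the frame's x, y, z axes.
In Python, from plant import get_state, snapshot, camera_model, close_job, trace, mark_of gives the robot as it stands.
- The arm moves only by the tool jog_arm, never from a script. Its argument "rows" is a list of rows, each an object of numbers: "fingers": the opening, from 0 (shut) to 1 (fully open); "tx", "ty", "tz": the shift along the world's x, y, z each as a share of 50 mm, from -1 to 1; "rx", "ry", "rz": the turn, a rotation vector about the world's x, y, z each as a share of 0.08 rad, from -1 to 1. In form: [{"fingers": .., "tx": .., "ty": .., "tz": .., "rx": .., "ry": .., "rz": ..}, ...]. A call has 1 to 20 rows; each row shifts and turns the commanded pose from where the row before left it; what a row does not reach is not made up. A row lasts 1/10 s, in which the tool goes at most 50 mm and 8.59 degrees, less where a joint would pass 70% of its speed; a pose out of reach is approached as far as the arm can. A call with a number of a shift or a turn outside -1 to 1 is refused whole. A call with a gripper value outside its range is refused whole. The fingers move at their own pace and stop on an object; "newtons" is the grip in N (left out, the last holds). Time passes only in rows, so rows that do not move let the fingers close. It gives the time, the measured TCP pose, the force, the opening and the grip force at its end, in the units of the state.
- get_state(): the state, without advancing time (a new reading comes with each control period).
- snapshot(name): name is "scene" or "top" or "wrist"; returns (picture, depth): 400x640x3 uint8, red, green, blue; 400x640 float32, m along the optical axis (not along the pixel's ray), 0 where there is no reading.
- camera_model(name): a dict with "mtx" (3x3 intrinsics, pixels), "k1" (the pictures are not rectified: a ray, as slopes to the right and down, at radius r is drawn at 1 + k1 r^2 times it, then the intrinsics apply), "R" (3x3) and "t" (3): a world point X has camera coordinates R X + t. Camera axes: x right, y down, z forward; pixel columns grow to the right and rows downward; lengths in m; the calibration is good to about 2 mm. A picture is of the moment at which its call begins: read the wrist's pose just before it. camera_model takes no time and is no camera call; for the wrist camera it gives the pose at the moment of the call.
- close_job(): hands the job in; it is judged then, once.
Trained networks look in the newest picture that a camera, given by its name, has taken for a name from the list of things; names that differ only in an ending like _2 or _b are one class to them, and where a whole thing is asked for, a point or a joint stands for the part that bears it (a point fixed in the world has none). Each returns a list of dicts, best first, with "confidence" (0 to 1); they miss things now and then, are a little off and sometimes report something else, mostly with a low value. They report only what shows in the picture. A call takes as long as a camera call. They do not tell look-alikes from the thing itself.
- trace(query, camera): "pixels" (400x640 bool, what is visible of it) and "point" ([column, row] in pixels, amid what is visible of it).
- mark_of(query, camera): "point" ([column, row] in pixels: a listed point, or the origin of a listed thing).
The state is a dict: "time": time; "qpos": joint angles; "qvel": joint speeds; "effort": joint torques, N m; "tcp_pos": TCP position; "eef_rot": TCP orientation; "wrist_force": force on the tool from outside, world axes, zero at the start; "wrist_torque": the same for the moment, N m; "grip_width": finger opening in m; "gripper_force": force on a finger pad.
Only numpy, scipy, OpenCV 4.12 (cv2) and the standard library are available. Lean on these libraries where they do the work, as an engineer would, in place of code of your own. Each camera call takes 0.05 s, during which the arm holds its last target. There are 200 camera calls.

## Task

The class is measuring bearings: with a finger, push the sighting arm of the round angle plate until it points straight at the middle of the jar that has its lid on, one of the three vessels standing in an arc in front of the arm. Then push the plate's small clamp lever anticlockwise (seen from above) all the way to its stop, leaving the arm on its mark. Only push: do not take the arm or lever between the fingers, and leave the vessels, pen, thread spool, forceps and tape where they are.

Things in the scene. Friction and masses are not known exactly. Their poses are not given: they have to be found in the camera images.
- angle_plate: grey round plate fixed to the worktop, 190 mm across and 12 mm thick, with white degree strokes and, at its right rear edge, a 60 mm round lug under the clamp lever; origin at the centre of its underside, x towards the arm's middle position, y to its left, z up; it stands turned up to 0.3 rad. It cannot move
- sight_arm (a joint): turn of the sighting arm about the plate's centre, rad: 0 along the plate's x, grows anticlockwise from above (to the left), range -1.2 to 1.2; stiff hinge (0.12 N m of friction and a little damping, about 1 N to push at 100 mm from the pivot), stays where it is left. The clamp does not change this
- sight_pivot (a point): on the arm's turning axis, 31 mm above the worktop; x along the arm to its tip, y to the arm's left, z up. On the arm's top lies a dark sighting tube, parallel to the arm, from 37 mm behind to 55 mm ahead of the pivot, 21 mm wide, top 66 mm above the worktop
- sight_tip (a point): pointed tip of the arm, 135 mm from the pivot, 31 mm above the worktop. The arm is an aluminium bar 14 mm wide, its underside 22 and top 40 mm above the worktop, from 30 mm behind the pivot to 120 mm ahead, then a 15 mm cone to the tip. The bar is bare from 60 to 120 mm ahead of the pivot: push its side there
- clamp_lever (a joint): turn of the clamp lever, rad: 0 fully open, 1.4 home at its stop, grows anticlockwise from above; starts 0 to 0.35; 0.06 N m of friction, stays where it is left
- clamp_pivot (a point): on the clamp lever's upright turning axis, 29 mm above the worktop, at x -45, y -90 mm in the plate's frame; x along the lever to its tip, z up. Hub 22 mm across, 42 mm high with its screw. Fully open the lever points 140 degrees clockwise from the plate's x, home 60 degrees clockwise
- clamp_tip (a point): far end of the clamp lever, 70 mm from its pivot, 29 mm above the worktop. The lever is a black bar 12 mm wide, from 22 to 36 mm above the worktop, ending in an upright round knob 18 mm across (20 to 38 mm above the worktop) centred 61 mm from the pivot
- lidded_jar: the target: specimen jar with its yellow ribbed screw lid on, 51 mm across, 59 mm high; origin at the centre of its underside. The three vessels stand about 225 mm from the arm's pivot, ahead-left, ahead and ahead-right, in any order; loose, must not be moved
- beaker: open glass beaker with a spout, 55 mm across, 68 mm high; origin at the centre of its underside; leave alone
- bare_jar: clear specimen jar without a lid, 46 mm across, 55 mm high; origin at the centre of its underside; leave alone
- pen: pen, 142 mm long (along its y), 12 mm high, lying left of the plate; origin under its middle; leave alone
- spool: thread spool, 27 x 54 x 32 mm, left of the pen; origin under its middle; leave alone
- forceps: steel forceps, 117 mm long (along its y), 10 mm high, lying right of the plate; origin under its middle; leave alone
- tape: roll of masking tape lying flat, 109 mm across, 24 mm high, at the right; origin under its middle; leave alone
Mind the look-alikes: they are no part of the job. What is shaped like the lidded_jar but orange or pink is not meant.

How it is judged:
On the way, in this order (a step that is already met when the one before it is completed fails the run):
1. the arm points at the lidded jar and is at rest (y of lidded_jar in the frame of sight_pivot between -0.018 and 0.018 m and x of lidded_jar in the frame of sight_pivot above 0 m and velocity of joint sight_arm between -0.03 and 0.03 rad/s), for 0.3 s.
2. the clamp lever is at its stop (value of joint clamp_lever above 1.3 rad), for 0.2 s.
At the end, for the whole second after the job is handed in: the line of the arm passes within 18 mm of the middle of the lidded jar, ahead of the arm, the arm is at rest, and the clamp lever is home (joint above 1.3 of 1.4 rad) (all of step 1 and value of joint clamp_lever above 1.3 rad); the robot touches nothing.
It fails at once if a vessel is moved by more than 10 mm or lifted (distance of any of lidded_jar, beaker, bare_jar from where it was at the start of the episode above 0.01 m).
It fails at once if the pen, spool, forceps or tape is moved by more than 15 mm (distance of any of pen, spool, forceps, tape from where it was at the start of the episode above 0.015 m).
It fails at once if the arm or its tube is taken between the fingers (the point between the finger pads lies in it) ((x of the grasp point in the frame of sight_pivot between 0.06 and 0.13 m and y of the grasp point in the frame of sight_pivot between -0.005 and 0.005 m and z of the grasp point in the frame of sight_pivot below 0.024 m) or (x of the grasp point in the frame of sight_pivot between -0.037 and 0.06 m and y of the grasp point in the frame of sight_pivot between -0.005 and 0.005 m and z of the grasp point in the frame of sight_pivot below 0.048 m)).
It fails at once if the clamp lever is taken between the fingers (x of the grasp point in the frame of clamp_pivot between 0.012 and 0.066 m and y of the grasp point in the frame of clamp_pivot between -0.004 and 0.004 m and z of the grasp point in the frame of clamp_pivot below 0.02 m).
It also fails if it takes over 51 s, if anything falls off the work surface, if the arm or the gripper's body presses on something with over 40 N, if the wrist force passes 120 N, or if a joint passes its speed limit or range.

## Working session

There is one attempt and no reset: what is moved stays moved. The work goes in short steps, Python scripts to look and compute and a tool call to move; the robot and the scene stay as the last step left them, time stands still between calls to the robot, and variables do not carry over. Pictures are saved under pics/ and viewed, at most 10 in all, crops included, and the job is handed in when it is done.

Besides the shell and the picture viewer there is one more tool, called after ">>>" as name(argument=value, ...), one argument or row to a line, values as JSON. jog_arm: Moves the arm, as the interface text tells. Shift numbers are shares of 50 mm and turn numbers shares of 0.08 rad, none past 1 either way. Its arguments: {"type":"object","properties":{"rows":{"type":"array"},"newtons":{"type":"number"}},"required":["rows"]}

```bash
mkdir -p pics; cat > h.py <<'E'
import numpy as np, cv2
from plant import *
def ray(c,px):
    m=camera_model(c) if isinstance(c,str) else c
    K=np.array(m["mtx"]);k=m["k1"]
    d=np.array([(px[0]-K[0,2])/K[0,0],(px[1]-K[1,2])/K[1,1]]);u=d.copy()
    for _ in range(20): u=d/(1+k*(u@u))
    R=np.array(m["R"]);t=np.array(m["t"])
    return -R.T@t, R.T@np.array([u[0],u[1],1])
def atz(c,px,z):
    o,d=ray(c,px); return o+d*(z-o[2])/d[2]
def proj(c,X):
    m=camera_model(c);p=np.array(m["R"])@X+np.array(m["t"]);u=p[:2]/p[2];u=u*(1+m["k1"]*(u@u))
    K=np.array(m["mtx"]);return np.array([K[0,0]*u[0]+K[0,2],K[1,1]*u[1]+K[1,2]])
E
python3 - <<'E'
from h import *
for c in("top","scene"):
    im,d=snapshot(c);cv2.imwrite(f"pics/{c}1.png",im[:,:,::-1])
    np.save(f"{c}1.npy",d)
    for q,z in(("sight_pivot",.031),("sight_tip",.031),("clamp_pivot",.029),("clamp_tip",.029),("angle_plate",0),("lidded_jar",0),("beaker",0),("bare_jar",0),("pen",0),("spool",0),("forceps",0),("tape",0)):
        for r in mark_of(q,c)[:3]:
            print(c,q,round(r["confidence"],2),np.round(r["point"]),np.round(atz(c,r["point"],z),3))
print(get_state()["time"])
E
```

```text
top sight_pivot 0.53 [295. 232.] [ 0.566 -0.022  0.031]
top sight_pivot 0.48 [283. 190.] [0.694 0.016 0.031]
top sight_tip 0.85 [283. 193.] [0.686 0.016 0.031]
top clamp_pivot 0.4 [323. 251.] [ 0.509 -0.107  0.029]
top clamp_tip 0.46 [337. 262.] [ 0.475 -0.148  0.029]
top angle_plate 0.92 [295. 231.] [ 0.571 -0.02   0.   ]
top angle_plate 0.51 [308. 161.] [ 0.793 -0.058  0.   ]
top angle_plate 0.51 [220. 233.] [0.563 0.212 0.   ]
top lidded_jar 0.8 [280. 152.] [0.822 0.029 0.   ]
top lidded_jar 0.62 [336. 146.] [ 0.842 -0.146  0.   ]
top beaker 0.62 [258. 172.] [0.755 0.096 0.   ]
top bare_jar 0.53 [348. 184.] [ 0.718 -0.185  0.   ]
top pen 0.57 [244. 242.] [0.538 0.137 0.   ]
top pen 0.25 [378. 235.] [ 0.56  -0.275  0.   ]
top spool 0.62 [221. 231.] [0.569 0.208 0.   ]
top forceps 0.4 [380. 235.] [ 0.561 -0.282  0.   ]
top tape 0.98 [439. 208.] [ 0.645 -0.467  0.   ]
top tape 0.19 [294. 228.] [ 0.581 -0.015  0.   ]
scene sight_pivot 0.4 [301. 203.] [ 0.551 -0.015  0.031]
scene clamp_pivot 0.6 [343. 188.] [0.717 0.019 0.029]
scene clamp_pivot 0.47 [306. 202.] [ 0.569 -0.014  0.029]
scene clamp_pivot 0.4 [305. 219.] [ 0.507 -0.112  0.029]
scene clamp_tip 0.63 [297. 230.] [ 0.461 -0.152  0.029]
scene angle_plate 0.85 [309. 214.] [ 0.564 -0.033  0.   ]
scene lidded_jar 0.87 [383. 201.] [ 0.792 -0.085  0.   ]
scene lidded_jar 0.83 [411. 204.] [ 0.847 -0.15   0.   ]
scene lidded_jar 0.73 [372. 190.] [0.821 0.006 0.   ]
scene beaker 0.82 [342. 189.] [0.747 0.069 0.   ]
scene bare_jar 0.55 [387. 218.] [ 0.729 -0.181  0.   ]
scene forceps 0.64 [360. 252.] [ 0.555 -0.293  0.   ]
scene tape 0.95 [440. 272.] [ 0.646 -0.466  0.   ]
scene tape 0.61 [305. 204.] [0.589 0.034 0.   ]
scene tape 0.23 [388. 217.] [ 0.734 -0.181  0.   ]
1.3
```

View pics/top1.png

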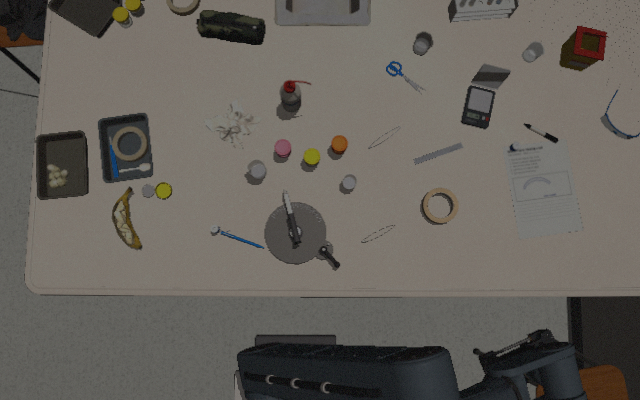

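View pics/scene1.png

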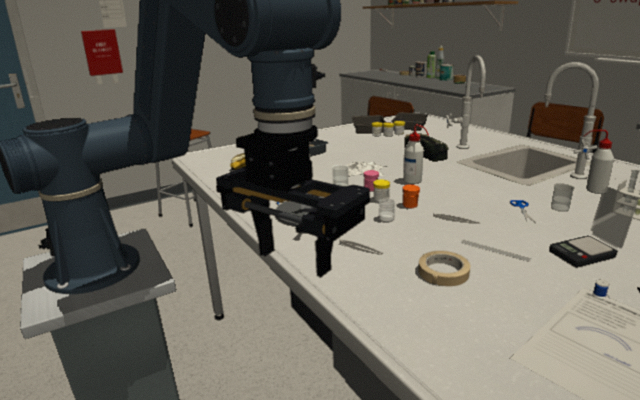

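The top picture shows the plate at (295,232), the arm tip at (285,192) and the lever towards (337,265). Candidates shaped like the jar: pink (283,148), yellow (311,157) and orange (340,145). The yellow one at (311,157) fits, as it stands in the arc between the beaker (257,171) and the bare jar (348,184). I'll confirm it with a crop and measure it.

```bash
python3 - <<'E'
from h import *
im=cv2.imread("pics/top1.png")
cv2.imwrite("pics/crop1.png",cv2.resize(im[130:280,230:390],None,fx=5,fy=5,interpolation=cv2.INTER_CUBIC)[:600*2])
c=cv2.resize(im[135:275,225:385],None,fx=4.2,fy=4.2,interpolation=cv2.INTER_CUBIC);cv2.imwrite("pics/crop1.png",c)
hsv=cv2.cvtColor(im,cv2.COLOR_BGR2HSV)
m=cv2.inRange(hsv,(24,150,80),(35,255,255));m[:,:290]=0;m[:140]=0;m[175:]=0;m[:,330:]=0
ys,xs=np.nonzero(m);p=(xs.mean(),ys.mean());print(len(xs),p,atz("top",p,.057), xs.min(),xs.max(),ys.min(),ys.max())
for q in("clamp_lever","sight_arm","angle_plate","lidded_jar"):
    for r in trace(q,"scene")[:0]: pass
snapshot("top")
for q,z in(("sight_arm",.045),("clamp_lever",.033),("angle_plate",.012)):
    for r in trace(q,"top")[:2]:
        ys,xs=np.nonzero(r["pixels"]);P=np.array([atz("top",(x,y),z)[:2] for x,y in zip(xs,ys)])
        w,v=np.linalg.eigh(np.cov(P.T));print(q,r["confidence"],len(xs),P.mean(0),v[:,1],P.min(0),P.max(0))
print(camera_model("wrist"))
E
```

```text
204 (np.float64(311.5343137254902), np.float64(156.08823529411765)) [ 0.79528003 -0.06984649  0.057     ] 304 319 148 164
sight_arm 0.65 302 [ 0.59838575 -0.01168324] [-0.96644874 -0.25685958] [ 0.53489395 -0.03645389] [0.6862698  0.01311203]
clamp_lever 0.63 113 [ 0.49217938 -0.12590052] [-0.73541347 -0.67761865] [ 0.46407103 -0.15403117] [ 0.5209157  -0.09978562]Traceback (most recent call last):
  File "<stdin>", line 13, in <module>
  File "h.py", line 11, in atz
    o,d=ray(c,px); return o+d*(z-o[2])/d[2]
        ~~~^^^^^^
  File "h.py", line 4, in ray
    m=camera_model(c) if isinstance(c,str) else c
      ~~~~~~~~~~~~^^^
ValueError: time passes only in moves, steps and waits
```

View pics/crop1.png

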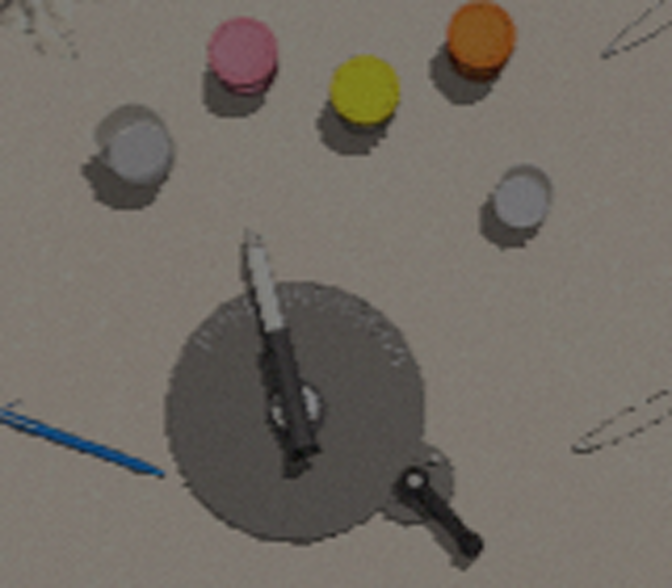

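The crop confirms it: the target is the yellow-lidded jar, at crop pixel (365,90). It stands between the beaker (135,145) and the bare jar (520,198), and the pink and orange lids are behind it. Next I'll shut the fingers and move above the plate for a closer look.

>>> jog_arm(
  rows=[
    {"fingers": 0, "tx": 0.3, "ty": 0.7, "tz": 0.1},
    {"fingers": 0, "tx": 0.3, "ty": 0.8, "tz": 0.1},
    {"fingers": 0, "tx": 0.3, "ty": 0.8, "tz": 0.1},
    {"fingers": 0, "tx": 0.3, "ty": 0.8, "tz": 0.1},
    {"fingers": 0, "tx": 0.3, "ty": 0.8, "tz": 0.1},
    {"fingers": 0, "tx": 0.3, "ty": 0.8, "tz": 0.1},
    {"fingers": 0, "tx": 0.3, "ty": 0.8, "tz": 0.1},
    {"fingers": 0, "tx": 0.3, "ty": 0.8, "tz": 0.1},
    {"fingers": 0, "tx": 0.3, "ty": 0.8, "tz": 0.1},
    {"fingers": 0, "tx": 0.3, "ty": 0.8, "tz": 0.1},
    {"fingers": 0, "tx": 0.3, "ty": 0.8, "tz": 0.1},
    {"fingers": 0, "tx": 0.3, "ty": 0.8, "tz": 0.1},
    {"fingers": 0, "tx": 0.3, "ty": 0.8, "tz": 0.1},
    {"fingers": 0, "tx": 0.3, "ty": 0.6},
    {"fingers": 0},
    {"fingers": 0},
  ],
)

```text
schema error: expected keys fingers, tx, ty, tz, rx, ry, rz
```

```bash
cat > look.py <<'E'
import sys
from h import *
s=get_state();m=camera_model("wrist");print("tcp",np.round(s["tcp_pos"],4),"rot",np.round(s["eef_rot"],3).tolist(),"t",s["time"],"g",s["grip_width"],"cam",-np.array(m["R"]).T@np.array(m["t"]))
im,d=snapshot("wrist");cv2.imwrite(f"pics/{sys.argv[1]}.png",im[:,:,::-1])
res={q:[(r["confidence"],r["point"]) for r in mark_of(q,"wrist")[:2]] for q in("sight_pivot","sight_tip","clamp_pivot","clamp_tip","angle_plate","lidded_jar")}
Z=dict(sight_pivot=.031,sight_tip=.031,clamp_pivot=.029,clamp_tip=.029,angle_plate=0,lidded_jar=0)
for q,l in res.items():
    for c,p in l: print(q,round(c,2),np.round(p),np.round(atz(m,p,Z[q]),4))
hsv=cv2.cvtColor(im,cv2.COLOR_RGB2HSV)
k=cv2.inRange(hsv,(24,130,60),(35,255,255))
n,_,st,ce=cv2.connectedComponentsWithStats(k)
for i in range(1,n):
    if st[i,4]>150: print("yellow",st[i],atz(m,ce[i],.057))
E
python3 look.py w1
```

```text
tcp [ 0.2387 -0.5776  0.2416] rot [[0.924, 0.382, 0.0], [0.382, -0.924, 0.0], [0.0, -0.0, -1.0]] t 1.7 g 0.08700311270143737 cam [ 0.31569569 -0.54469498  0.3852257 ]
```

View pics/w1.png

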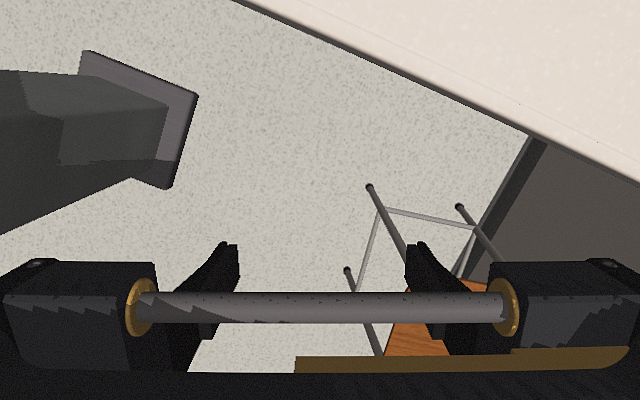

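The picture shows only the floor and the open fingers, because the move was refused: every row needs all the keys. I'm resending it complete.

>>> jog_arm(
  rows=[
    {"fingers": 0, "tx": 0.4, "ty": 0.78, "tz": 0.1, "rx": 0, "ry": 0, "rz": 0},
    {"fingers": 0, "tx": 0.4, "ty": 0.78, "tz": 0.1, "rx": 0, "ry": 0, "rz": 0},
    {"fingers": 0, "tx": 0.4, "ty": 0.78, "tz": 0.1, "rx": 0, "ry": 0, "rz": -0.5},
    {"fingers": 0, "tx": 0.4, "ty": 0.78, "tz": 0.1, "rx": 0, "ry": 0, "rz": -0.5},
    {"fingers": 0, "tx": 0.4, "ty": 0.78, "tz": 0.1, "rx": 0, "ry": 0, "rz": -0.5},
    {"fingers": 0, "tx": 0.4, "ty": 0.78, "tz": 0.1, "rx": 0, "ry": 0, "rz": -0.5},
    {"fingers": 0, "tx": 0.4, "ty": 0.78, "tz": 0.1, "rx": 0, "ry": 0, "rz": -0.5},
    {"fingers": 0, "tx": 0.4, "ty": 0.78, "tz": 0.1, "rx": 0, "ry": 0, "rz": -0.5},
    {"fingers": 0, "tx": 0.4, "ty": 0.78, "tz": 0.1, "rx": 0, "ry": 0, "rz": -0.5},
    {"fingers": 0, "tx": 0.4, "ty": 0.78, "tz": 0.1, "rx": 0, "ry": 0, "rz": -0.5},
    {"fingers": 0, "tx": 0.4, "ty": 0.78, "tz": 0.1, "rx": 0, "ry": 0, "rz": -0.5},
    {"fingers": 0, "tx": 0.4, "ty": 0.78, "tz": 0.1, "rx": 0, "ry": 0, "rz": -0.4},
    {"fingers": 0, "tx": 0.4, "ty": 0.78, "tz": 0, "rx": 0, "ry": 0, "rz": 0},
    {"fingers": 0, "tx": 0.4, "ty": 0.78, "tz": 0, "rx": 0, "ry": 0, "rz": 0},
    {"fingers": 0, "tx": 0, "ty": 0, "tz": 0, "rx": 0, "ry": 0, "rz": 0},
    {"fingers": 0, "tx": 0, "ty": 0, "tz": 0, "rx": 0, "ry": 0, "rz": 0},
  ],
)

```text
time: 3.65
tcp_pos: [0.5187, -0.0308, 0.3015]
eef_rot: [[1.0, 0.003, -0.0], [0.003, -1.0, -0.001], [-0.0, 0.001, -1.0]]
wrist_force: [-0.0, -0.0, 0.0]
grip_width: 0.0001
gripper_force: 0.0
```

```bash
python3 look.py w2
```

```text
tcp [ 0.5187 -0.0308  0.3015] rot [[1.0, 0.003, -0.0], [0.003, -1.0, -0.001], [-0.0, 0.001, -1.0]] t 3.65 g 0.0001337782116643501 cam [ 0.60199063 -0.0291596   0.4451079 ]
sight_pivot 0.91 [312. 125.] [ 0.5677 -0.0182  0.031 ]
sight_pivot 0.67 [420. 206.] [ 0.4679 -0.1545  0.031 ]
sight_tip 0.88 [282.   1.] [0.6991 0.0137 0.031 ]
clamp_pivot 0.79 [385. 168.] [ 0.5173 -0.1071  0.029 ]
clamp_tip 0.96 [417. 208.] [ 0.4653 -0.1508  0.029 ]
angle_plate 0.81 [316. 126.] [ 0.5639 -0.0222  0.    ]
```

View pics/w2.png

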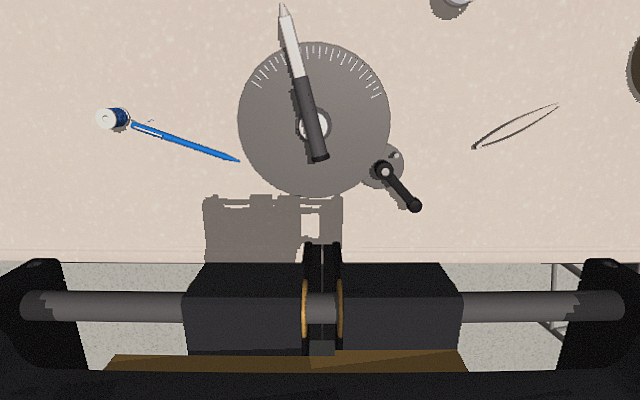

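The wrist view shows the arm pointing up and slightly left from (316,125) to (282,3), the clamp hub at (385,170) with its knob at (415,206), and the pen tip at (240,160). From these, the pivot is about (0.567, −0.020), the arm heading is +0.26 and the bearing to the jar is about −0.22. I'll lower the shut fingers to the left of the arm.

>>> jog_arm(
  rows=[
    {"fingers": 0, "tx": 0.6, "ty": 0.38, "tz": 0, "rx": 0, "ry": 0, "rz": 0},
    {"fingers": 0, "tx": 0.7, "ty": 0.38, "tz": 0, "rx": 0, "ry": 0, "rz": 0},
    {"fingers": 0, "tx": 0.7, "ty": 0.38, "tz": 0, "rx": 0, "ry": 0, "rz": 0},
    {"fingers": 0, "tx": 0.7, "ty": 0.38, "tz": 0, "rx": 0, "ry": 0, "rz": 0},
    {"fingers": 0, "tx": 0, "ty": 0, "tz": -0.7, "rx": 0, "ry": 0, "rz": 0},
    {"fingers": 0, "tx": 0, "ty": 0, "tz": -0.7, "rx": 0, "ry": 0, "rz": 0},
    {"fingers": 0, "tx": 0, "ty": 0, "tz": -0.7, "rx": 0, "ry": 0, "rz": 0},
    {"fingers": 0, "tx": 0, "ty": 0, "tz": -0.7, "rx": 0, "ry": 0, "rz": 0},
    {"fingers": 0, "tx": 0, "ty": 0, "tz": -0.7, "rx": 0, "ry": 0, "rz": 0},
    {"fingers": 0, "tx": 0, "ty": 0, "tz": -0.6, "rx": 0, "ry": 0, "rz": 0},
    {"fingers": 0, "tx": 0, "ty": 0, "tz": -0.5, "rx": 0, "ry": 0, "rz": 0},
    {"fingers": 0, "tx": 0, "ty": 0, "tz": -0.4, "rx": 0, "ry": 0, "rz": 0},
    {"fingers": 0, "tx": 0, "ty": 0, "tz": -0.2, "rx": 0, "ry": 0, "rz": 0},
    {"fingers": 0, "tx": 0, "ty": 0, "tz": 0, "rx": 0, "ry": 0, "rz": 0},
  ],
)

```text
time: 5.4
tcp_pos: [0.6526, 0.0438, 0.04]
eef_rot: [[1.0, -0.001, -0.003], [-0.001, -1.0, 0.0], [-0.003, -0.0, -1.0]]
wrist_force: [-0.0, 0.0, -0.2]
grip_width: 0.0006
gripper_force: 0.0
```

>>> jog_arm(
  rows=[
    {"fingers": 0, "tx": 0.02, "ty": -0.1, "tz": 0, "rx": 0, "ry": 0, "rz": 0},
    {"fingers": 0, "tx": 0.02, "ty": -0.1, "tz": 0, "rx": 0, "ry": 0, "rz": 0},
    {"fingers": 0, "tx": 0.02, "ty": -0.1, "tz": 0, "rx": 0, "ry": 0, "rz": 0},
    {"fingers": 0, "tx": 0.02, "ty": -0.1, "tz": 0, "rx": 0, "ry": 0, "rz": 0},
    {"fingers": 0, "tx": 0.02, "ty": -0.1, "tz": 0, "rx": 0, "ry": 0, "rz": 0},
    {"fingers": 0, "tx": 0.02, "ty": -0.1, "tz": 0, "rx": 0, "ry": 0, "rz": 0},
    {"fingers": 0, "tx": 0.02, "ty": -0.1, "tz": 0, "rx": 0, "ry": 0, "rz": 0},
    {"fingers": 0, "tx": 0.02, "ty": -0.1, "tz": 0, "rx": 0, "ry": 0, "rz": 0},
    {"fingers": 0, "tx": 0.02, "ty": -0.1, "tz": 0, "rx": 0, "ry": 0, "rz": 0},
    {"fingers": 0, "tx": 0.02, "ty": -0.1, "tz": 0, "rx": 0, "ry": 0, "rz": 0},
    {"fingers": 0, "tx": 0, "ty": 0, "tz": 0, "rx": 0, "ry": 0, "rz": 0},
  ],
)

```text
time: 6.5
tcp_pos: [0.6635, -0.0066, 0.0413]
eef_rot: [[1.0, -0.001, -0.001], [-0.001, -1.0, -0.0], [-0.001, 0.0, -1.0]]
wrist_force: [0.3, 1.4, 0.1]
grip_width: 0.0008
gripper_force: 0.0
```

```bash
cat > top.py <<'E'
import sys
from h import *
im,d=snapshot("top");cv2.imwrite(f"pics/{sys.argv[1]}.png",im[:,:,::-1])
m=camera_model("top")
for q,z in(("sight_pivot",.031),("sight_tip",.031),("clamp_pivot",.029),("clamp_tip",.029)):
    for r in mark_of(q,"top")[:2]: print(q,round(r["confidence"],2),np.round(r["point"],1),np.round(atz(m,r["point"],z),4))
s=get_state();print(s["tcp_pos"],s["time"])
c=cv2.resize(im[135:275,225:385,::-1],None,fx=4.2,fy=4.2,interpolation=cv2.INTER_CUBIC);cv2.imwrite(f"pics/{sys.argv[1]}c.png",c)
E
python3 top.py t2
```

```text
sight_pivot 0.61 [294.  232.3] [ 0.5651 -0.0179  0.031 ]
clamp_pivot 0.69 [324.  249.7] [ 0.513  -0.1089  0.029 ]
clamp_pivot 0.46 [242.5 242.3] [0.5341 0.1378 0.029 ]
clamp_tip 0.69 [338.6 265.6] [ 0.4654 -0.153   0.029 ]
clamp_tip 0.46 [241.2 240.2] [0.5404 0.1419 0.029 ]
[ 0.66372005 -0.00568822  0.04150169] 6.75
```

>>> jog_arm(
  rows=[
    {"fingers": 0, "tx": 0, "ty": -0.05, "tz": 0, "rx": 0, "ry": 0, "rz": 0},
    {"fingers": 0, "tx": 0, "ty": -0.05, "tz": 0, "rx": 0, "ry": 0, "rz": 0},
    {"fingers": 0, "tx": 0, "ty": -0.05, "tz": 0, "rx": 0, "ry": 0, "rz": 0},
    {"fingers": 0, "tx": 0, "ty": -0.05, "tz": 0, "rx": 0, "ry": 0, "rz": 0},
    {"fingers": 0, "tx": 0, "ty": 0, "tz": 0, "rx": 0, "ry": 0, "rz": 0},
    {"fingers": 0, "tx": 0, "ty": 0, "tz": 0, "rx": 0, "ry": 0, "rz": 0},
    {"fingers": 0, "tx": 0, "ty": 0.2, "tz": 0, "rx": 0, "ry": 0, "rz": 0},
    {"fingers": 0, "tx": 0, "ty": 0.4, "tz": 0, "rx": 0, "ry": 0, "rz": 0},
    {"fingers": 0, "tx": 0, "ty": 0, "tz": 0.6, "rx": 0, "ry": 0, "rz": 0},
    {"fingers": 0, "tx": 0, "ty": 0, "tz": 0.8, "rx": 0, "ry": 0, "rz": 0},
    {"fingers": 0, "tx": 0, "ty": 0, "tz": 0.8, "rx": 0, "ry": 0, "rz": 0},
    {"fingers": 0, "tx": 0, "ty": 0, "tz": 0.8, "rx": 0, "ry": 0, "rz": 0},
    {"fingers": 0, "tx": 0, "ty": 0, "tz": 0.8, "rx": 0, "ry": 0, "rz": 0},
    {"fingers": 0, "tx": 0, "ty": 0, "tz": 0.8, "rx": 0, "ry": 0, "rz": 0},
    {"fingers": 0, "tx": 0, "ty": 0, "tz": 0.8, "rx": 0, "ry": 0, "rz": 0},
    {"fingers": 0, "tx": 0, "ty": 0, "tz": 0, "rx": 0, "ry": 0, "rz": 0},
  ],
)

```text
time: 8.35
tcp_pos: [0.667, 0.0147, 0.3193]
eef_rot: [[1.0, 0.001, 0.015], [0.001, -1.0, -0.002], [0.015, 0.002, -1.0]]
wrist_force: [1.0, -0.2, 0.0]
grip_width: 0.0003
gripper_force: 0.0
```

```bash
python3 look.py w3
```

```text
tcp [0.667  0.0147 0.3193] rot [[1.0, 0.001, 0.015], [0.001, -1.0, -0.002], [0.015, 0.002, -1.0]] t 8.35 g 0.0003360328078122827 cam [0.74817463 0.01640157 0.46419682]
sight_pivot 0.72 [347. 240.] [ 0.5676 -0.019   0.031 ]
sight_tip 0.84 [359. 139.] [ 0.7022 -0.0312  0.031 ]
angle_plate 0.95 [349. 233.] [ 0.5656 -0.0233  0.    ]
lidded_jar 0.88 [388.  62.] [ 0.7951 -0.0678  0.    ]
lidded_jar 0.81 [317.  38.] [0.8234 0.0216 0.    ]
yellow [ 374   32   47   49 1754] [ 0.79669275 -0.06747118  0.057     ]
yellow [  19  124   43   38 1108] [0.70230452 0.35299791 0.057     ]
```

View pics/w3.png

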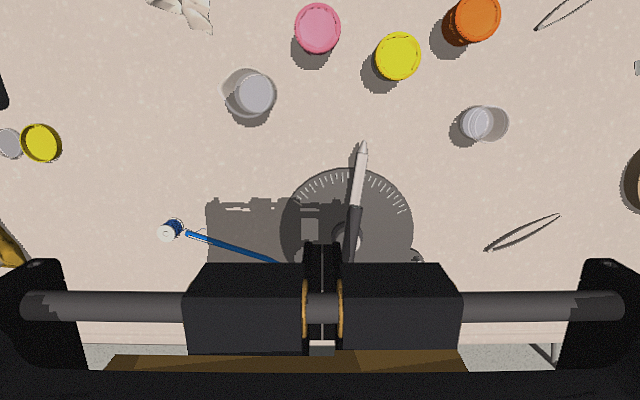

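The wrist picture shows the yellow lid at (398,56), the arm tip at (362,143) and the pivot near (347,240). The heading is now about −0.09 and the bearing to the jar −0.207, so the push must go about 11.5 mm further. I'll lower again and finish at y = −0.0275.

>>> jog_arm(
  rows=[
    {"fingers": 0, "tx": -0.04, "ty": 0, "tz": -0.6, "rx": 0, "ry": 0, "rz": 0},
    {"fingers": 0, "tx": 0, "ty": 0, "tz": -0.8, "rx": 0, "ry": 0, "rz": 0},
    {"fingers": 0, "tx": 0, "ty": 0, "tz": -0.8, "rx": 0, "ry": 0, "rz": 0},
    {"fingers": 0, "tx": 0, "ty": 0, "tz": -0.8, "rx": 0, "ry": 0, "rz": 0},
    {"fingers": 0, "tx": 0, "ty": 0, "tz": -0.8, "rx": 0, "ry": 0, "rz": 0},
    {"fingers": 0, "tx": 0, "ty": 0, "tz": -0.8, "rx": 0, "ry": 0, "rz": 0},
    {"fingers": 0, "tx": 0, "ty": 0, "tz": -0.5, "rx": 0, "ry": 0, "rz": 0},
    {"fingers": 0, "tx": 0, "ty": 0, "tz": -0.4, "rx": 0, "ry": 0, "rz": 0},
    {"fingers": 0, "tx": 0, "ty": -0.2, "tz": 0, "rx": 0, "ry": 0, "rz": 0},
    {"fingers": 0, "tx": 0, "ty": -0.2, "tz": 0, "rx": 0, "ry": 0, "rz": 0},
    {"fingers": 0, "tx": 0, "ty": -0.1, "tz": 0, "rx": 0, "ry": 0, "rz": 0},
    {"fingers": 0, "tx": 0, "ty": -0.1, "tz": 0, "rx": 0, "ry": 0, "rz": 0},
    {"fingers": 0, "tx": 0, "ty": 0, "tz": 0, "rx": 0, "ry": 0, "rz": 0},
  ],
)

```text
time: 10.0
tcp_pos: [0.6618, -0.0165, 0.0371]
eef_rot: [[1.0, -0.002, 0.001], [-0.002, -1.0, -0.0], [0.001, 0.0, -1.0]]
wrist_force: [-0.1, -0.9, 0.1]
grip_width: 0.0003
gripper_force: 0.0
```

>>> jog_arm(
  rows=[
    {"fingers": 0, "tx": 0, "ty": -0.05, "tz": 0.04, "rx": 0, "ry": 0, "rz": 0},
    {"fingers": 0, "tx": 0, "ty": -0.05, "tz": 0.04, "rx": 0, "ry": 0, "rz": 0},
    {"fingers": 0, "tx": 0, "ty": -0.05, "tz": 0, "rx": 0, "ry": 0, "rz": 0},
    {"fingers": 0, "tx": 0, "ty": -0.05, "tz": 0, "rx": 0, "ry": 0, "rz": 0},
    {"fingers": 0, "tx": 0, "ty": -0.02, "tz": 0, "rx": 0, "ry": 0, "rz": 0},
    {"fingers": 0, "tx": 0, "ty": 0, "tz": 0, "rx": 0, "ry": 0, "rz": 0},
    {"fingers": 0, "tx": 0, "ty": 0, "tz": 0, "rx": 0, "ry": 0, "rz": 0},
    {"fingers": 0, "tx": 0, "ty": 0.2, "tz": 0, "rx": 0, "ry": 0, "rz": 0},
    {"fingers": 0, "tx": 0, "ty": 0.4, "tz": 0, "rx": 0, "ry": 0, "rz": 0},
    {"fingers": 0, "tx": 0, "ty": 0, "tz": 0.6, "rx": 0, "ry": 0, "rz": 0},
    {"fingers": 0, "tx": 0, "ty": 0, "tz": 0.8, "rx": 0, "ry": 0, "rz": 0},
    {"fingers": 0, "tx": 0, "ty": 0, "tz": 0.8, "rx": 0, "ry": 0, "rz": 0},
    {"fingers": 0, "tx": 0, "ty": 0, "tz": 0.8, "rx": 0, "ry": 0, "rz": 0},
    {"fingers": 0, "tx": 0, "ty": 0, "tz": 0.8, "rx": 0, "ry": 0, "rz": 0},
    {"fingers": 0, "tx": 0, "ty": 0, "tz": 0.8, "rx": 0, "ry": 0, "rz": 0},
    {"fingers": 0, "tx": 0, "ty": 0, "tz": 0.8, "rx": 0, "ry": 0, "rz": 0},
    {"fingers": 0, "tx": 0, "ty": 0, "tz": 0, "rx": 0, "ry": 0, "rz": 0},
  ],
)

```text
time: 11.7
tcp_pos: [0.6652, 0.0035, 0.3183]
eef_rot: [[1.0, 0.0, 0.015], [0.0, -1.0, -0.003], [0.015, 0.003, -1.0]]
wrist_force: [0.3, -0.3, 0.4]
grip_width: -0.0
gripper_force: 0.0
```

```bash
python3 look.py w4
```

```text
tcp [0.6652 0.0035 0.3183] rot [[1.0, 0.0, 0.015], [0.0, -1.0, -0.003], [0.015, 0.003, -1.0]] t 11.7 g -1.1162148954290687e-05 cam [0.74636829 0.00527928 0.46318394]
sight_pivot 0.64 [341. 239.] [ 0.5669 -0.0224  0.031 ]
sight_pivot 0.41 [467. 117.] [ 0.7285 -0.1736  0.031 ]
sight_tip 0.88 [369. 140.] [ 0.6994 -0.054   0.031 ]
sight_tip 0.49 [516. 228.] [ 0.5829 -0.2592  0.031 ]
clamp_tip 0.58 [518. 229.] [ 0.5804 -0.2629  0.029 ]
angle_plate 0.97 [336. 232.] [ 0.5654 -0.0157  0.    ]
lidded_jar 0.89 [309.  35.] [ 0.8244  0.02   -0.    ]
lidded_jar 0.79 [450.  25.] [ 0.8372 -0.1537 -0.    ]
yellow [ 364   30   47   49 1734] [ 0.79679255 -0.06772469  0.057     ]
yellow [  10  123   43   38 1131] [0.70215261 0.35186155 0.057     ]
```

View pics/w4.png

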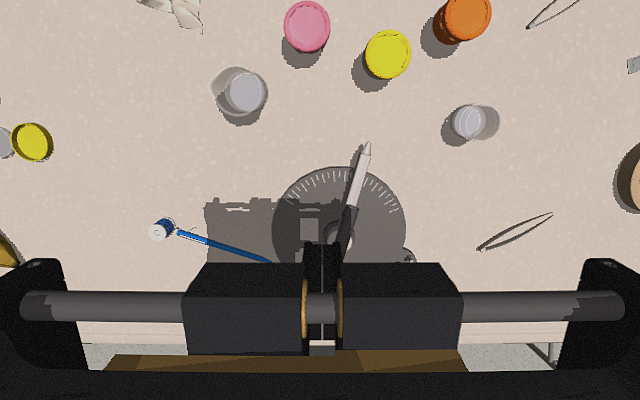

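```bash
python3 - <<'E'
from h import *
im=cv2.imread("pics/w4.png")
cv2.imwrite("pics/w4c.png",cv2.resize(im[130:230,310:410],None,fx=6,fy=6,interpolation=cv2.INTER_CUBIC))
E
```

```text
(no output)
```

View pics/w4c.png

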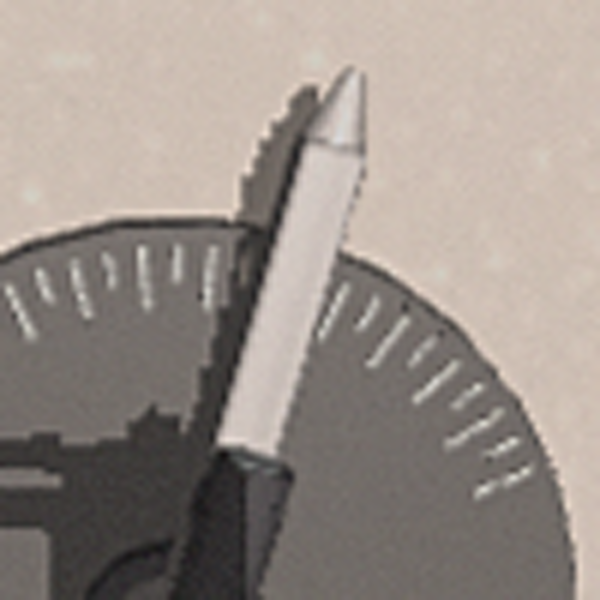

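The crop shows the tip at (353,68), the bar's front-edge middle at (335,148) and its rear end at (248,451). I'll compute the line from these.

```bash
python3 - <<'E'
from h import *
m=camera_model("wrist")
f=lambda x,y,z:atz(m,(310+(x+.5)/6-.5,130+(y+.5)/6-.5),z)[:2]
t,a,b=f(353,68,.031),f(335,148,.04),f(248,451,.04)
J=np.array([.7967,-.0676]);print(t,a,b)
for p,q in((b,a),(np.array([.567,-.0195]),t),(np.array([.567,-.0195]),a),(b,t)):
    u=(q-p)/np.linalg.norm(q-p);w=J-p;print(np.arctan2(u[1],u[0]),"jar y",u[0]*w[1]-u[1]*w[0])
E
```

```text
[ 0.69009408 -0.05122703] [ 0.67533377 -0.04706418] [ 0.611611   -0.03131391]
-0.24231201221600485 jar y 0.009185669653890477
-0.2522557989148734 jar y 0.01075286856030358
-0.24915081212082196 jar y 0.01002489828668443
-0.24848140560099002 jar y 0.01034773048055753
```

The line passes about 10 mm to the right of the jar's middle. That's inside the limit, but I'll trim it with a light push from the right.

>>> jog_arm(
  rows=[
    {"fingers": 0, "tx": 0, "ty": -0.57, "tz": 0, "rx": 0, "ry": 0, "rz": 0},
    {"fingers": 0, "tx": 0, "ty": -0.6, "tz": 0, "rx": 0, "ry": 0, "rz": 0},
    {"fingers": 0, "tx": 0, "ty": -0.6, "tz": 0, "rx": 0, "ry": 0, "rz": 0},
    {"fingers": 0, "tx": 0, "ty": 0, "tz": -0.6, "rx": 0, "ry": 0, "rz": 0},
    {"fingers": 0, "tx": 0, "ty": 0, "tz": -0.8, "rx": 0, "ry": 0, "rz": 0},
    {"fingers": 0, "tx": 0, "ty": 0, "tz": -0.8, "rx": 0, "ry": 0, "rz": 0},
    {"fingers": 0, "tx": 0, "ty": 0, "tz": -0.8, "rx": 0, "ry": 0, "rz": 0},
    {"fingers": 0, "tx": 0, "ty": 0, "tz": -0.8, "rx": 0, "ry": 0, "rz": 0},
    {"fingers": 0, "tx": 0, "ty": 0, "tz": -0.8, "rx": 0, "ry": 0, "rz": 0},
    {"fingers": 0, "tx": 0, "ty": 0, "tz": -0.5, "rx": 0, "ry": 0, "rz": 0},
    {"fingers": 0, "tx": 0, "ty": 0, "tz": -0.4, "rx": 0, "ry": 0, "rz": 0},
    {"fingers": 0, "tx": 0, "ty": 0.2, "tz": 0, "rx": 0, "ry": 0, "rz": 0},
    {"fingers": 0, "tx": 0, "ty": 0.1, "tz": 0, "rx": 0, "ry": 0, "rz": 0},
    {"fingers": 0, "tx": 0, "ty": 0.1, "tz": 0, "rx": 0, "ry": 0, "rz": 0},
    {"fingers": 0, "tx": 0, "ty": 0.05, "tz": 0, "rx": 0, "ry": 0, "rz": 0},
    {"fingers": 0, "tx": 0, "ty": 0.05, "tz": 0, "rx": 0, "ry": 0, "rz": 0},
    {"fingers": 0, "tx": 0, "ty": 0, "tz": 0, "rx": 0, "ry": 0, "rz": 0},
  ],
)

```text
time: 13.75
tcp_pos: [0.6624, -0.0599, 0.0367]
eef_rot: [[1.0, 0.0, 0.002], [0.0, -1.0, -0.0], [0.002, 0.0, -1.0]]
wrist_force: [0.2, -1.4, 0.0]
grip_width: 0.0007
gripper_force: 0.2
```

>>> jog_arm(
  rows=[
    {"fingers": 0, "tx": 0, "ty": 0.04, "tz": 0, "rx": 0, "ry": 0, "rz": 0},
    {"fingers": 0, "tx": 0, "ty": 0, "tz": 0, "rx": 0, "ry": 0, "rz": 0},
    {"fingers": 0, "tx": 0, "ty": 0, "tz": 0, "rx": 0, "ry": 0, "rz": 0},
  ],
)

```text
time: 14.05
tcp_pos: [0.6617, -0.0582, 0.0357]
eef_rot: [[1.0, -0.0, 0.0], [-0.0, -1.0, 0.0], [0.0, -0.0, -1.0]]
wrist_force: [-0.1, -0.5, 0.7]
grip_width: 0.0004
gripper_force: 0.5
```

```bash
python3 look.py w5; python3 - <<'E'
from h import *
m=camera_model("wrist");o=-np.array(m["R"]).T@np.array(m["t"])
for X in((.69,-.05,.031),(.65,-.04,.04)): print(proj("wrist",np.array(X)))
im=cv2.imread("pics/w5.png");cv2.imwrite("pics/w5c.png",cv2.resize(im[0:300,200:500],None,fx=2,fy=2))
E
```

```text
tcp [ 0.6617 -0.0582  0.0357] rot [[1.0, -0.0, 0.0], [-0.0, -1.0, 0.0], [0.0, -0.0, -1.0]] t 14.05 g 0.0004258556089534504 cam [ 0.74495181 -0.05685458  0.17937164]
sight_tip 0.59 [297. 198.] [ 0.7007 -0.0457  0.031 ]
yellow [309   0  92  20 988] [ 0.77214945 -0.06732717  0.057     ]
[306.97763882 220.58599389]
[285.92334674 307.27301796]
```

View pics/w5.png

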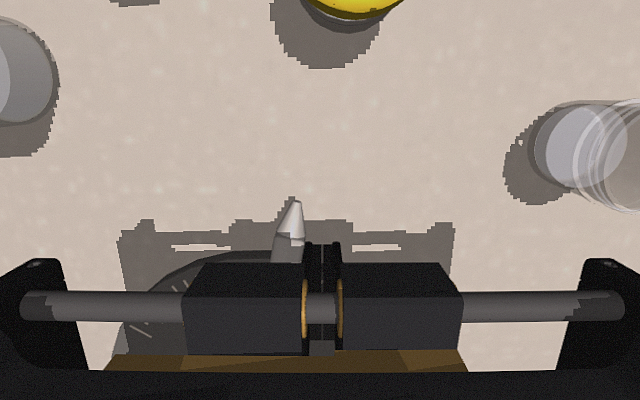

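The finger touches the arm's right side, with the tip at (294,199), about (0.700, −0.044). That gives a heading near −0.19 against a bearing of −0.207, so the error is only a few mm. I'll retreat to the right, rise, and come down behind the clamp lever.

>>> jog_arm(
  rows=[
    {"fingers": 0, "tx": 0, "ty": -0.2, "tz": 0, "rx": 0, "ry": 0, "rz": 0},
    {"fingers": 0, "tx": 0, "ty": -0.2, "tz": 0, "rx": 0, "ry": 0, "rz": 0},
    {"fingers": 0, "tx": 0, "ty": 0, "tz": 0.6, "rx": 0, "ry": 0, "rz": 0},
    {"fingers": 0, "tx": 0, "ty": 0, "tz": 0.8, "rx": 0, "ry": 0, "rz": 0},
    {"fingers": 0, "tx": 0, "ty": 0, "tz": 0.7, "rx": 0, "ry": 0, "rz": 0},
    {"fingers": 0, "tx": -0.6, "ty": -0.1, "tz": 0, "rx": 0, "ry": 0, "rz": 0},
    {"fingers": 0, "tx": -0.7, "ty": -0.1, "tz": 0, "rx": 0, "ry": 0, "rz": 0},
    {"fingers": 0, "tx": -0.7, "ty": -0.1, "tz": 0, "rx": 0, "ry": 0, "rz": 0},
    {"fingers": 0, "tx": -0.7, "ty": -0.1, "tz": 0, "rx": 0, "ry": 0, "rz": 0},
    {"fingers": 0, "tx": -0.7, "ty": -0.1, "tz": 0, "rx": 0, "ry": 0, "rz": 0},
    {"fingers": 0, "tx": -0.7, "ty": -0.1, "tz": 0, "rx": 0, "ry": 0, "rz": 0},
    {"fingers": 0, "tx": 0, "ty": 0, "tz": 0, "rx": 0, "ry": 0, "rz": 0},
  ],
)

```text
time: 15.6
tcp_pos: [0.4508, -0.1073, 0.1401]
eef_rot: [[1.0, -0.003, -0.008], [-0.003, -1.0, 0.004], [-0.008, -0.003, -1.0]]
wrist_force: [-0.2, 0.2, -0.3]
grip_width: 0.0008
gripper_force: 0.0
```

```bash
python3 look.py w6
```

```text
tcp [ 0.4508 -0.1073  0.1401] rot [[1.0, -0.003, -0.008], [-0.003, -1.0, 0.004], [-0.008, -0.003, -1.0]] t 15.6 g 0.0008482785056511748 cam [ 0.53512358 -0.10662594  0.28315392]
sight_pivot 0.77 [194.  44.] [ 0.5671 -0.0191  0.031 ]
clamp_pivot 0.9 [320. 118.] [ 0.5173 -0.1045  0.029 ]
clamp_tip 0.78 [381. 189.] [ 0.4643 -0.151   0.029 ]
angle_plate 0.97 [207.  49.] [ 0.5673 -0.0182  0.    ]
lidded_jar 0.4 [207.  51.] [ 0.5659 -0.0178  0.    ]
```

View pics/w6.png

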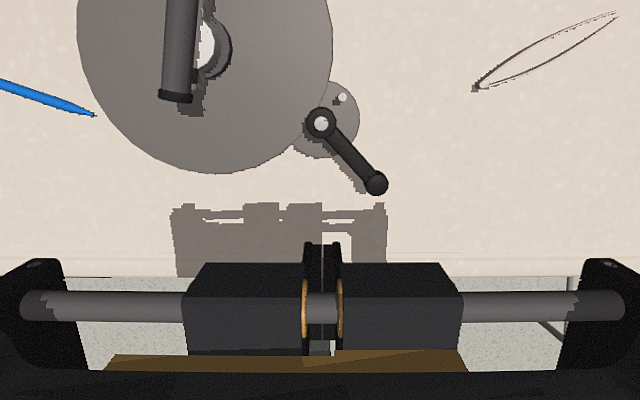

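The view shows the hub at (320,122) and the knob at (376,184), with the lever at about −139° and clear space behind it. I'll lower the fingers and sweep the lever round most of the way.

>>> jog_arm(
  rows=[
    {"fingers": 0, "tx": 0, "ty": 0, "tz": -0.6, "rx": 0, "ry": 0, "rz": 0},
    {"fingers": 0, "tx": 0, "ty": 0, "tz": -0.6, "rx": 0, "ry": 0, "rz": 0},
    {"fingers": 0, "tx": 0, "ty": 0, "tz": -0.5, "rx": 0, "ry": 0, "rz": 0},
    {"fingers": 0, "tx": 0, "ty": 0, "tz": -0.26, "rx": 0, "ry": 0, "rz": 0},
    {"fingers": 0, "tx": 0.11, "ty": -0.13, "tz": 0, "rx": 0, "ry": 0, "rz": 0},
    {"fingers": 0, "tx": 0.11, "ty": -0.12, "tz": 0, "rx": 0, "ry": 0, "rz": 0},
    {"fingers": 0, "tx": 0.12, "ty": -0.12, "tz": 0, "rx": 0, "ry": 0, "rz": 0},
    {"fingers": 0, "tx": 0.05, "ty": -0.08, "tz": 0, "rx": 0, "ry": 0, "rz": 0},
    {"fingers": 0, "tx": 0.05, "ty": -0.08, "tz": 0, "rx": 0, "ry": 0, "rz": 0},
    {"fingers": 0, "tx": 0.05, "ty": -0.07, "tz": 0, "rx": 0, "ry": 0, "rz": 0},
    {"fingers": 0, "tx": 0.05, "ty": -0.07, "tz": 0, "rx": 0, "ry": 0, "rz": 0},
    {"fingers": 0, "tx": 0.07, "ty": -0.06, "tz": 0, "rx": 0, "ry": 0, "rz": 0},
    {"fingers": 0, "tx": 0.07, "ty": -0.06, "tz": 0, "rx": 0, "ry": 0, "rz": 0},
    {"fingers": 0, "tx": 0.08, "ty": -0.05, "tz": 0, "rx": 0, "ry": 0, "rz": 0},
    {"fingers": 0, "tx": 0.08, "ty": -0.05, "tz": 0, "rx": 0, "ry": 0, "rz": 0},
    {"fingers": 0, "tx": 0, "ty": 0, "tz": 0, "rx": 0, "ry": 0, "rz": 0},
  ],
)

```text
time: 17.55
tcp_pos: [0.4997, -0.1533, 0.0425]
eef_rot: [[1.0, -0.0, 0.001], [-0.0, -1.0, -0.001], [0.001, 0.001, -1.0]]
wrist_force: [0.3, 0.1, -0.6]
grip_width: 0.0006
gripper_force: 0.2
```

```bash
cat > lev.py <<'E'
from h import *
for c in("wrist","top"):
    m=camera_model(c);snapshot(c)
    for q in("clamp_pivot","clamp_tip"):
        for r in mark_of(q,c)[:2]:
            X=atz(m,r["point"],.029);print(c,q,round(r["confidence"],2),np.round(X,4),np.degrees(np.arctan2(X[1]+.1055,X[0]-.517)))
E
python3 lev.py
```

```text
wrist clamp_pivot 0.7 [ 0.5155 -0.1046  0.029 ] 149.46198229429535
wrist clamp_tip 0.89 [ 0.5215 -0.1743  0.029 ] -86.28758164054061
top clamp_pivot 0.24 [ 0.7137 -0.1737  0.029 ] -19.121184406785574
```

>>> jog_arm(
  rows=[
    {"fingers": 0, "tx": 0.07, "ty": -0.03, "tz": 0, "rx": 0, "ry": 0, "rz": 0},
    {"fingers": 0, "tx": 0.07, "ty": -0.03, "tz": 0, "rx": 0, "ry": 0, "rz": 0},
    {"fingers": 0, "tx": 0.07, "ty": -0.02, "tz": 0, "rx": 0, "ry": 0, "rz": 0},
    {"fingers": 0, "tx": 0.07, "ty": 0, "tz": 0, "rx": 0, "ry": 0, "rz": 0},
    {"fingers": 0, "tx": 0.06, "ty": 0, "tz": 0, "rx": 0, "ry": 0, "rz": 0},
    {"fingers": 0, "tx": 0.06, "ty": 0, "tz": 0, "rx": 0, "ry": 0, "rz": 0},
    {"fingers": 0, "tx": 0, "ty": 0, "tz": 0, "rx": 0, "ry": 0, "rz": 0},
  ],
)

```text
time: 18.55
tcp_pos: [0.5166, -0.1564, 0.0423]
eef_rot: [[1.0, 0.002, -0.005], [0.002, -1.0, 0.001], [-0.005, -0.001, -1.0]]
wrist_force: [-7.5, -2.6, 1.8]
grip_width: 0.0001
gripper_force: 3.6
```

```bash
python3 lev.py
```

```text
wrist clamp_pivot 0.62 [ 0.5169 -0.1068  0.029 ] -93.95812676138527
wrist clamp_pivot 0.33 [ 0.5448 -0.1696  0.029 ] -66.59670320744148
wrist clamp_tip 0.61 [ 0.5455 -0.1677  0.029 ] -65.42021068913037
```

The force has risen to 7.5 N, so the lever is at its stop. I'll give it a small extra push, back off, rise, and verify both the lever and the arm.

>>> jog_arm(
  rows=[
    {"fingers": 0, "tx": 0.04, "ty": 0.01, "tz": 0, "rx": 0, "ry": 0, "rz": 0},
    {"fingers": 0, "tx": 0, "ty": 0, "tz": 0, "rx": 0, "ry": 0, "rz": 0},
    {"fingers": 0, "tx": 0, "ty": 0, "tz": 0, "rx": 0, "ry": 0, "rz": 0},
    {"fingers": 0, "tx": -0.3, "ty": -0.1, "tz": 0, "rx": 0, "ry": 0, "rz": 0},
    {"fingers": 0, "tx": -0.4, "ty": -0.1, "tz": 0, "rx": 0, "ry": 0, "rz": 0},
    {"fingers": 0, "tx": 0, "ty": 0, "tz": 0.6, "rx": 0, "ry": 0, "rz": 0},
    {"fingers": 0, "tx": 0, "ty": 0, "tz": 0.8, "rx": 0, "ry": 0, "rz": 0},
    {"fingers": 0, "tx": 0, "ty": 0, "tz": 0.8, "rx": 0, "ry": 0, "rz": 0},
    {"fingers": 0, "tx": 0, "ty": 0, "tz": 0.8, "rx": 0, "ry": 0, "rz": 0},
    {"fingers": 0, "tx": 0, "ty": 0, "tz": 0.8, "rx": 0, "ry": 0, "rz": 0},
    {"fingers": 0, "tx": 0.5, "ty": 0.4, "tz": 0.8, "rx": 0, "ry": 0, "rz": 0},
    {"fingers": 0, "tx": 0.5, "ty": 0.4, "tz": 0.8, "rx": 0, "ry": 0, "rz": 0},
    {"fingers": 0, "tx": 0.5, "ty": 0.4, "tz": 0.6, "rx": 0, "ry": 0, "rz": 0},
    {"fingers": 0, "tx": 0.5, "ty": 0.4, "tz": 0, "rx": 0, "ry": 0, "rz": 0},
    {"fingers": 0, "tx": 0, "ty": 0, "tz": 0, "rx": 0, "ry": 0, "rz": 0},
  ],
)

```text
time: 20.35
tcp_pos: [0.5885, -0.0851, 0.3427]
eef_rot: [[1.0, 0.003, 0.008], [0.003, -1.0, -0.001], [0.008, 0.001, -1.0]]
wrist_force: [-0.7, -0.3, -0.5]
grip_width: 0.0006
gripper_force: 0.0
```

```bash
python3 lev.py; python3 look.py w7; python3 - <<'E'
from h import *
m=camera_model("wrist")
p=[r["point"] for r in mark_of("sight_tip","wrist")[:1]]
if p:
    t=atz(m,p[0],.031)[:2];P=np.array([.567,-.0193]);J=np.array([.7965,-.0676]);u=(t-P)/np.linalg.norm(t-P);w=J-P
    print("jar y",u[0]*w[1]-u[1]*w[0],np.linalg.norm(t-P))
# bar pixels: bright, unsaturated strip over plate -> line
im=cv2.imread("pics/w7.png");a=proj("wrist",np.array([.567,-.0193,.04]))
for r in(65,75,85,95,105):
    th=-.207;X=np.array([.567+r*1e-3*np.cos(th),-.0193+r*1e-3*np.sin(th),.04]);q=proj("wrist",X)
    row=int(round(q[1]))
    if not 0<=row<400: continue
    print(r,np.round(q,1),im[row,int(q[0])-14:int(q[0])+15].mean(1).astype(int).tolist())
E
```

```text
wrist clamp_pivot 0.68 [ 0.5174 -0.1069  0.029 ] -74.00076879596992
wrist clamp_pivot 0.5 [ 0.5744 -0.2688  0.029 ] -70.63017370723091
wrist clamp_tip 0.89 [ 0.548  -0.1679  0.029 ] -63.60336550584544
top clamp_pivot 0.57 [ 0.5109 -0.1147  0.029 ] -123.67953573938188
top clamp_tip 0.51 [ 0.5471 -0.1683  0.029 ] -64.40693606453327
tcp [ 0.5837 -0.0877  0.3401] rot [[1.0, -0.001, -0.001], [-0.001, -1.0, 0.0], [-0.001, -0.0, -1.0]] t 20.65 g 0.0004119665142158491 cam [ 0.66713068 -0.08651198  0.4836513 ]
sight_pivot 0.98 [270. 175.] [ 0.5646 -0.0172  0.031 ]
sight_tip 0.92 [288.  64.] [ 0.703  -0.0441  0.031 ]
clamp_pivot 0.78 [337. 210.] [ 0.5134 -0.1077  0.029 ]
clamp_pivot 0.19 [162. 184.] [0.5517 0.1334 0.029 ]
clamp_tip 0.91 [383. 188.] [ 0.546  -0.1696  0.029 ]
angle_plate 0.86 [275. 165.] [ 0.5717 -0.0197  0.    ]
lidded_jar 0.59 [114. 164.] [0.5732 0.2137 0.    ]
jar y -0.007420815978664015 0.13919889244513037
65 [279.9 125.8] [114, 117, 118, 116, 117, 116, 117, 100, 149, 195, 204, 201, 202, 200, 200, 198, 201, 211, 191, 108, 84, 114, 121, 115, 120, 114, 116, 117, 115]
75 [281.2 117.9] [114, 114, 117, 116, 115, 117, 111, 124, 179, 203, 202, 204, 202, 199, 198, 203, 210, 198, 120, 65, 108, 120, 120, 119, 122, 120, 116, 115, 163]
85 [282.6 109.9] [116, 118, 114, 118, 113, 119, 119, 92, 156, 199, 202, 201, 205, 201, 201, 201, 209, 203, 160, 84, 103, 124, 120, 113, 160, 171, 135, 117, 120]
95 [284.  101.7] [128, 126, 116, 118, 119, 117, 81, 137, 197, 204, 204, 203, 206, 204, 203, 205, 207, 189, 108, 86, 94, 125, 134, 151, 172, 180, 197, 201, 200]
105 [285.5  93.5] [194, 192, 193, 193, 195, 202, 163, 144, 191, 206, 205, 206, 205, 205, 203, 207, 214, 201, 123, 109, 183, 199, 193, 192, 194, 193, 196, 196, 192]
```

The arm line is 3–7 mm from the jar's middle (limit 18 mm). The lever is at about −64°, with its home at about −63.5° and the stop felt. The robot is clear, so I'm handing in.

```bash
python3 -c "
from plant import *
print(close_job())"
```

```text
the job is handed in; nothing more can be done
None
```

The job is handed in (the hand-in returned no verdict): the sighting arm points at the yellow-lidded jar, its line passing an estimated 3–7 mm from the middle (limit 18 mm), and the clamp lever is home at its stop, using pushes only.

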